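# Rack the thin-walled capacitor without denting it

## Task

Pick up the loose blue capacitor can from the bench and stand it upright in the free round pocket of the black rack, beside the blue can that is already there. Its aluminium wall is thin and dents easily: hold it lightly, with no more than 20 N of grip, and set it down gently, without dropping it or ramming it into the rack. Leave the racked blue can and the black can where they stand.

Things in the scene. Friction and masses are not known exactly. Their poses are not given: they have to be found in the camera images.
- blue_can: the loose blue capacitor can, upright on the bench near a smaller black can and a beige relay (60 mm or more off, with room for fingers at its world -x and +x sides): 36 mm in diameter, wall 50 mm high, two small terminals on top (55 mm in all), 0.04 to 0.09 kg. Origin: centre of its underside, z up. Thin wall: grip it with at most 20 N; it stays in a grip of 8 N.
- rack: the fixed black rack, a flat block 84 x 185 mm and 20 mm high with two round pockets in its top, 56 mm wide and 12 mm deep, 110 mm apart along its own y axis: free at +y, taken by the other blue can at -y. Origin: centre of its underside, on the bench; z up.
- free_pocket (a point): centre of the floor of the rack's free round pocket, 8 mm above the bench and 12 mm below the rack's top. Axes as the rack's: z up, the row of pockets along y.
- racked_can: the blue can that already stands in the rack's other pocket, same kind as the loose one (36 mm in diameter, 55 mm high). Origin: centre of its underside. Leave it alone.
- black_can: smaller black capacitor can standing on the bench, 31 mm in diameter, 45 mm high. Origin: centre of its underside. Leave it alone.
Things that resemble listed ones, but are neither listed nor needed, are in the scene too. What is shaped like the blue_can but green or pink is not meant.

How it is judged:
By the outcome, as a careful person would: the job done as asked, in the order asked, and still so for the second after the job is handed in, with the robot touching nothing.
It also fails if it takes over 32 s, if anything falls off the work surface, if the arm or the gripper's body presses on something with over 40 N, if the wrist force passes 120 N, or if a joint passes its speed limit or range.

## Robot

A 6-joint arm with a two-finger parallel gripper is mounted at the origin on a cart in front of the work surface, level with it; the furniture and walls round the work are solid. World frame = base frame: x ahead of the robot, y to its left, z up, the work surface at z = 0. Lengths are in mm, angles in rad, forces in N, time in s.
With the tool pointing down it reaches from about 350 to 950 mm from the base axis. Payload 17.4 kg.
Tool frame: the origin (TCP) lies at the centre of the arm's flange, where the gripper is bolted on; the fingertips stand 186 mm ahead of it and the grasp point (between the pads) lies 167 mm ahead of it (tips_ahead is the distance from the TCP to the fingertips, in mm); z points along the fingers, y is the line along which they close (so a half turn about z gives the same grasp; the last joint's range is limited). The gripper opens to 93 mm and grips with 3 to 60 N. Pads are 15 mm wide; open, the fingers measure 128 mm over their backs; the gripper's body (75 mm by 188 mm) begins 65 mm behind the grasp point.
Start: joints at [1.252, 0.116, 1.442, -0, 1.584, -0.038], TCP at [187.067, 648.568, 404.746] pointing down, gripper open.
Joint ranges: [-2.83, 2.83], [-0.83, 2.19], [0.07, 2.5], [-1.14, 4.28], [0.01, 3], [-2.97, 2.97]. Speed limits (rad/s): [1.89, 1.89, 2.22, 3.14, 3.14, 3.14].

## Interface

Orientations are given as a 3x3 rotation matrix whose columns are the frame's x, y, z axes.
In Python, from workcell import * gives the robot as it stands.
- The arm moves only by the tool apply_moves, never from a script. Its argument "series" is a list of rows, each an object of numbers: "x", "y", "z": the shift along the tool's x, y, z in mm; "rx", "ry", "rz": the turn, a rotation vector about the tool's x, y, z in rad; "gripper": the opening, from 0 (shut) to 1 (fully open). In form: [{"x": .., "y": .., "z": .., "rx": .., "ry": .., "rz": .., "gripper": ..}, ...]. A call has 1 to 12 rows; each row shifts and turns the commanded pose from where the row before left it, along the tool's axes as they then stand; what a row does not reach is not made up. A row lasts 1/8 s, in which the tool goes at most 62.5 mm and 10.7 degrees, less where a joint would pass 70% of its speed; a pose out of reach is approached as far as the arm can. A call is refused whole if a number of a shift passes 62.5 or a number of a turn 0.188, either way. A call with a gripper value outside its range is refused whole. The fingers move at their own pace and stop on an object; the grip force is fixed at half the most. Time passes only in rows, so rows that do not move let the fingers close. It gives the time, the measured TCP pose, the force, the opening and the grip force at its end, in the units of the state.
- read_state(): the state, without advancing time (a new reading comes with each control period).
- capture(name): name is "scene" or "side" or "wrist"; returns the picture (400x640x3 uint8, red, green, blue); there is no depth.
- calibration(name): a dict with "fx", "fy", "cx", "cy" (pixels), "world_to_cam" (4x4, takes a point from world to camera coordinates); the wrist camera has in their place "tool_from_camera" (4x4, takes a point from camera to tool coordinates, whose origin is the TCP and whose axes are the flange's). Camera axes: x right, y down, z forward; pixel columns grow to the right and rows downward; lengths in mm; the calibration is good to about 2 mm. A picture is of the moment at which its call begins: read the wrist's pose just before it. calibration takes no time and is no camera call.
- sign_off(): hands the job in; it is judged then, once.
The state is a dict: "clock": time; "joints": joint angles; "joint_vel": joint speeds; "effort": joint torques, N m; "tcp_pos": TCP position; "eef_rot": TCP orientation; "wrist_force": force on the tool from outside, world axes, zero at the start; "wrist_torque": the same for the moment, N m; "gripper_width": opening from 0.0 (shut) to 1.0 (fully open); "grip_force": force on a finger pad.
Only numpy, scipy, OpenCV 4.12 (cv2) and the standard library are available. Lean on these libraries where they do the work, as an engineer would, in place of code of your own. Each camera call takes 0.05 s, during which the arm holds its last target. There are 200 camera calls.

## Working session

There is one attempt and no reset: what is moved stays moved. The work goes in short steps, Python scripts to look and compute and a tool call to move; the robot and the scene stay as the last step left them, time stands still between calls to the robot, and variables do not carry over. Pictures are saved under pics/ and viewed, at most 10 in all, crops included, and the job is handed in when it is done.

Besides the shell and the picture viewer there is one more tool, called after "Request:" by a JSON object that holds its "name" and its "arguments". apply_moves: Moves the arm, as the interface text tells. Its arguments: {"type":"object","properties":{"series":{"type":"array"}},"required":["series"]}

```bash
mkdir -p pics; ls; python3 - <<'E'
from workcell import *
import cv2,numpy as np
print(read_state())
ims=[]
for n in("scene","side"):
    c=calibration(n);print(n,{k:(np.round(v,4).tolist() if k=="world_to_cam" else v) for k,v in c.items()})
    im=capture(n);cv2.imwrite(f"pics/{n}0.png",im[:,:,::-1])
im=capture("wrist");cv2.imwrite("pics/wrist0.png",im[:,:,::-1]);print(calibration("wrist"))
E
```

```text
pics
{'clock': 0.0, 'joints': array([ 1.25221791e+00,  1.16496568e-01,  1.44221000e+00, -8.75185296e-06,
        1.58396294e+00, -3.78015838e-02]), 'joint_vel': array([-0.00079212,  0.00017944,  0.00068055, -0.00017678,  0.00108833,
        0.00131529]), 'effort': array([ 7.73062384e-04, -7.21290922e+01, -6.22581983e+01,  7.78440409e-02,
        2.42689415e-02, -9.30887086e-05]), 'tcp_pos': array([187.06323676, 648.59064341, 404.03223676]), 'eef_rot': array([[-9.60840430e-01,  2.77102076e-01, -3.28978253e-04],
       [ 2.77102269e-01,  9.60839883e-01, -1.02541011e-03],
       [ 3.19521567e-05, -1.07641611e-03, -9.99999420e-01]]), 'wrist_force': array([0.3327279 , 0.60869542, 0.12802904]), 'wrist_torque': array([-0.0022998 , -0.02024168, -0.06086382]), 'grip_force': 0.0, 'gripper_width': 0.9994875526464572}
scene {'fx': 472.0091400722323, 'fy': 472.0091400722323, 'cx': 313.270266606727, 'cy': 194.43235484732446, 'world_to_cam': [[0.2208, 0.9752, -0.0127, 253.5873], [0.8355, -0.1959, -0.5133, -451.9042], [-0.5031, 0.1027, -0.8581, 1167.0125], [0.0, 0.0, 0.0, 1.0]]}
side {'fx': 448.5548041341095, 'fy': 448.5548041341095, 'cx': 320.5380981517468, 'cy': 202.25432888745672, 'world_to_cam': [[0.9967, 0.0802, -0.0153, -436.5194], [0.033, -0.5667, -0.8233, -190.4654], [-0.0747, 0.82, -0.5675, 1260.1357], [0.0, 0.0, 0.0, 1.0]]}
{'fx': 302.90665363502393, 'fy': 302.90665363502393, 'cx': 319.6440202279688, 'cy': 203.47066976091176, 'tool_from_camera': array([[-6.92979854e-04, -9.60785038e-01, -2.77293402e-01,
         7.66080157e+01],
       [ 9.99999715e-01, -7.48841973e-04,  9.55540471e-05,
         6.23232017e-02],
       [-2.99455837e-04, -2.77293256e-01,  9.60785283e-01,
         1.86261048e+01],
       [ 0.00000000e+00,  0.00000000e+00,  0.00000000e+00,
         1.00000000e+00]])}
```

View pics/scene0.png

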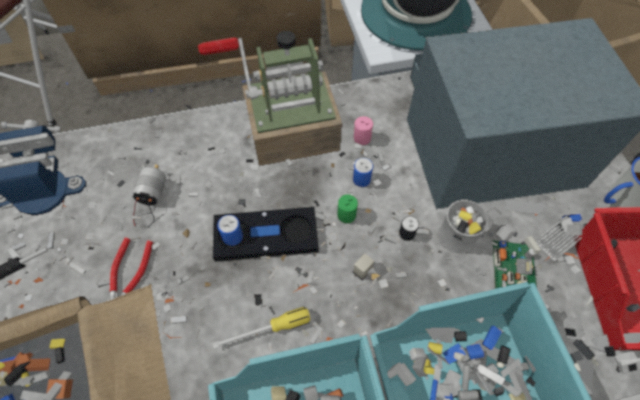

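View pics/side0.png

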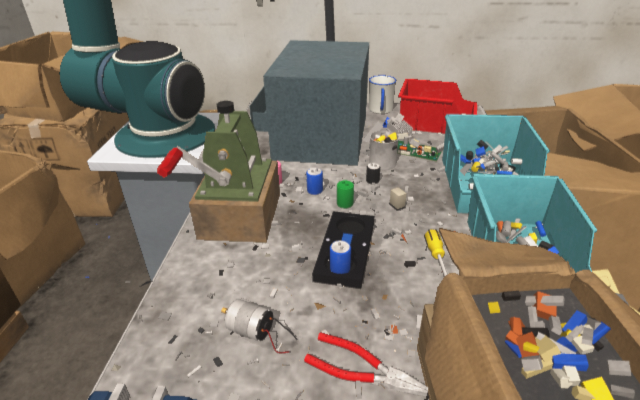

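```bash
python3 - <<'E'
import cv2,numpy as np
a=cv2.imread("pics/scene0.png")[105:265,200:440]; b=cv2.imread("pics/side0.png")[145:295,250:430]
cv2.imwrite("pics/ca.png",cv2.resize(a,None,fx=3.333,fy=3.333,interpolation=cv2.INTER_CUBIC))
cv2.imwrite("pics/cb.png",cv2.resize(b,None,fx=4,fy=4,interpolation=cv2.INTER_CUBIC))
E
```

```text
(no output)
```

View pics/ca.png

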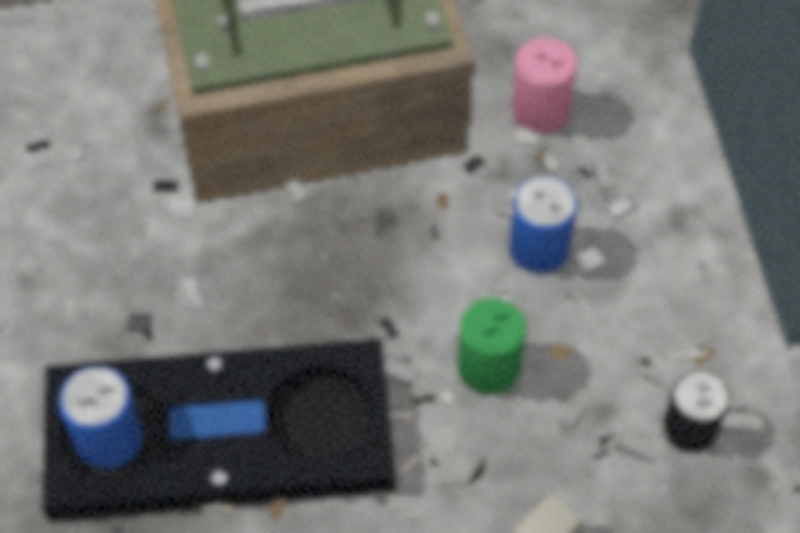

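View pics/cb.png

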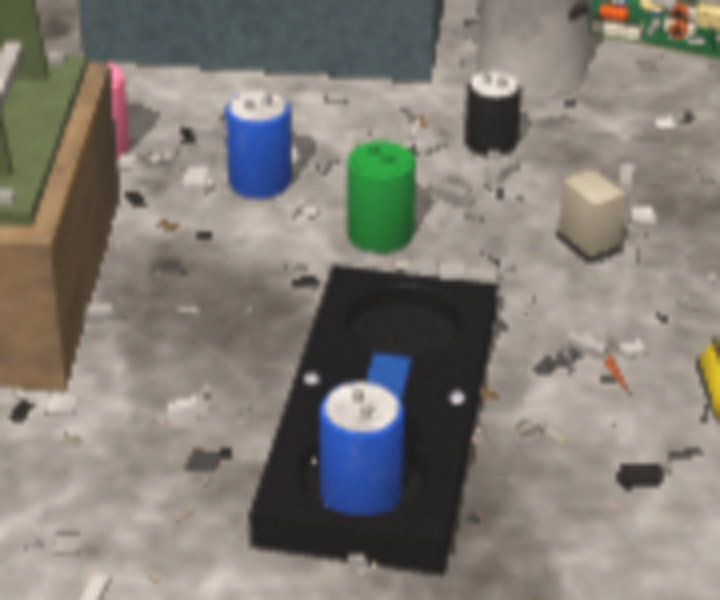

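```bash
cat > h.py <<'E'
from workcell import *
import numpy as np
def onz(n,u,v,z):
    c=calibration(n);M=np.array(c["world_to_cam"]);R,t=M[:3,:3],M[:3,3]
    d=R.T@np.array([(u-c["cx"])/c["fx"],(v-c["cy"])/c["fy"],1]);o=-R.T@t
    return o+d*(z-o[2])/d[2]
def tri(ps):
    A=[];b=[]
    for n,u,v in ps:
        o=onz(n,u,v,0);d=onz(n,u,v,100)-o;d/=np.linalg.norm(d);P=np.eye(3)-np.outer(d,d);A.append(P);b.append(P@o)
    A=np.vstack(A);b=np.hstack(b);return np.linalg.lstsq(A,b,rcond=None)[0]
def proj(n,p):
    c=calibration(n);q=np.array(c["world_to_cam"])@np.append(p,1);return q[0]/q[2]*c["fx"]+c["cx"],q[1]/q[2]*c["fy"]+c["cy"]
E
python3 - <<'E'
from h import *
np.set_printoptions(precision=1,suppress=True)
A=lambda u,v:("scene",200+u/3.3333,105+v/3.3333); B=lambda u,v:("side",250+u/4,145+v/4)
for n,a,b,z in [("blue",(547,200),(260,106),50),("green",(494,325),(382,155),50),("black",(700,395),(494,82),40),("racked",(97,396),(362,407),58),("pocket rim",(327,414),(404,321),20),("screw1",(214,363),(312,379),20),("screw2",(219,478),(457,397),20),("cnrA",(380,342),(332,268),20),("cnrB",(393,485),(497,285),20),("cnrC",(47,368),(251,515),20),("cnrD",(47,510),(447,570),0)]:
    print(n,tri([A(*a),B(*b)]),onz(*A(*a),z),onz(*B(*b),z))
S=lambda *p:("scene",)+p;D=lambda *p:("side",)+p
print("box bottom",onz("side",271,160,0),onz("side",359,164,0),onz("scene",432,203,0),onz("scene",618,188,0),onz("scene",410,128,0))
print("box top front-left",tri([S(448,128),D(268,82)]),tri([S(448,127),D(358,84)]))
print("winch base", tri([S(258,165),D(250,240)]),tri([S(340,150),D(279,160)]),onz("scene",340,151,0),"winch top",tri([S(286,40),D(225,105)]))
print("pink",onz("scene",200+547/3.333,105+60/3.333,50))
E
```

```text
blue [ 446.9 -264.5   51.3] [ 444.6 -263.6   50. ] [ 447.8 -263.9   50. ]
green [ 516.2 -313.2   51.8] [ 515.3 -312.9   50. ] [ 516.1 -310.4   50. ]
black [ 576.3 -218.1   42.8] [ 575.  -217.2   40. ] [ 576.5 -213.3   40. ]
racked [ 514.5 -523.    58.1] [ 513.9 -522.8   58. ] [ 514.9 -523.4   58. ]
pocket rim [ 530.4 -407.8   16.4] [ 531.6 -407.8   20. ] [ 530.8 -413.    20. ]
screw1 [ 488.9 -461.6   21.9] [ 487.3 -461.5   20. ] [ 489.3 -459.9   20. ]
screw2 [ 556.3 -470.5   21.6] [ 555.3 -470.5   20. ] [ 556.5 -468.7   20. ]
cnrA [ 493.9 -370.2   18.8] [ 495.1 -370.5   20. ] [ 493.5 -371.2   20. ]
cnrB [ 577.8 -382.1   19.7] [ 579.8 -382.8   20. ] [ 576.3 -380.8   20. ]
cnrC [ 469.2 -550.9   19.1] [ 469.6 -550.7   20. ] [ 469.5 -551.9   20. ]
cnrD [ 550.1 -563.3    6.8] [ 543.5 -563.1    0. ] [ 553.1 -558.9    0. ]
box bottom [ 323.2 -129.5    0. ] [ 544.3 -137.9    0. ] [ 525. -150.    0.] [574.3 205.2   0. ] [ 344.8 -132.2    0. ]
box top front-left [ 384.1 -109.6  151.7] [ 528.9 -175.2  222.5]
winch base [ 347.4 -452.2   -3.5] [ 394.1 -297.7   79.5] [ 368.4 -288.2    0. ] winch top [ 302.5 -370.8  244.4]
pink [ 348.8 -236.2   50. ]
```

```bash
python3 - <<'E'
from h import *
import cv2
sc=cv2.imread("pics/scene0.png");sd=cv2.imread("pics/side0.png")
for n,im in(("scene",sc),("side",sd)):
    for z in range(140,261,20):
        for x,y in((535,-145),(330,-130)):
            u,v=proj(n,(x,y,z));cv2.circle(im,(int(u),int(v)),1,(0,0,255) if z!=200 else (0,255,255),-1)
    print(n,"tip",proj(n,(187,648,218)),"tcp",proj(n,(187,648,404)))
o=np.hstack([cv2.resize(sc[20:220,380:580],(400,400)),cv2.resize(sd[0:200,180:380],(400,400))])
cv2.imwrite("pics/box.png",o)
print("block top corner",tri([("scene",340.1,124.5),("side",277,161)]),[onz("scene",340,151,0)])
E
```

```text
scene tip (np.float64(771.222000057785), np.float64(-70.46368713057166)) tcp (np.float64(862.0038601866189), np.float64(-180.63641106951206))
side tip (np.float64(265.88726577533583), np.float64(3.9889308280938565)) tcp (np.float64(261.33544093281057), np.float64(-53.88989765204599))
block top corner [ 371.58958028 -292.06320923   89.30014239] [array([ 368.44645299, -288.17014734,    0.        ])]
```

View pics/box.png

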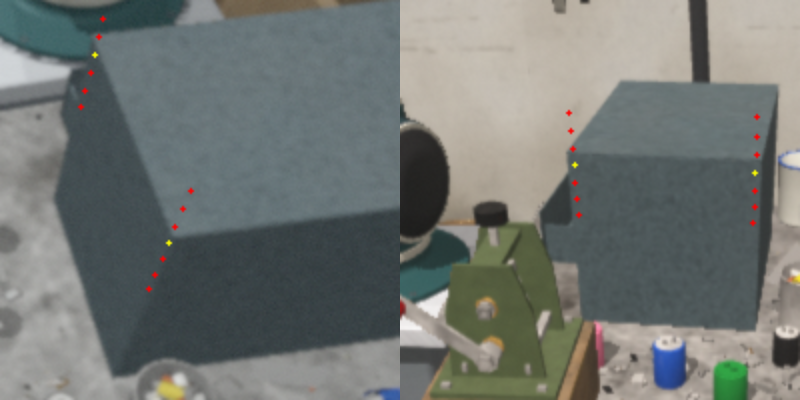

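View pics/wrist0.png

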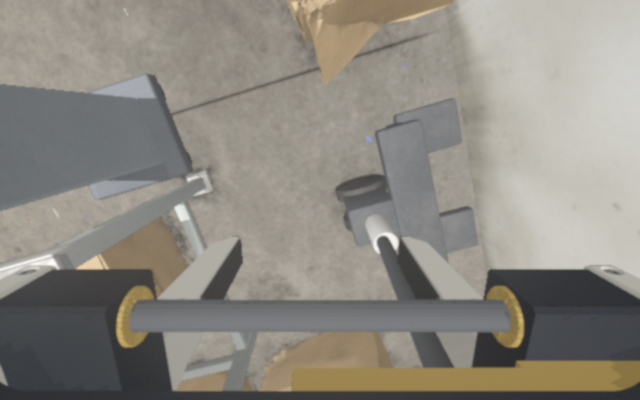

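Request:
{"name": "apply_moves", "arguments": {"series": [{"z": -12, "rz": 0.184}, {"z": -12, "rz": 0.184}, {"z": -12, "rz": 0.184}, {"z": -12, "rz": 0.184}, {"z": -12, "rz": 0.184}, {"z": -12, "rz": 0.185}, {"z": -12, "rz": 0.185}, {"x": -48, "y": 30}, {"x": -48, "y": 30}, {"x": -48, "y": 30}, {"x": -48, "y": 30}, {"x": -48, "y": 30}]}}

```text
invalid input at $.series[0]: expected keys x, y, z, rx, ry, rz, gripper
```

Request:
{"name": "apply_moves", "arguments": {"series": [{"x": 0, "y": 0, "z": -12, "rx": 0, "ry": 0, "rz": 0.184, "gripper": 1}, {"x": 0, "y": 0, "z": -12, "rx": 0, "ry": 0, "rz": 0.184, "gripper": 1}, {"x": 0, "y": 0, "z": -12, "rx": 0, "ry": 0, "rz": 0.184, "gripper": 1}, {"x": 0, "y": 0, "z": -12, "rx": 0, "ry": 0, "rz": 0.184, "gripper": 1}, {"x": 0, "y": 0, "z": -12, "rx": 0, "ry": 0, "rz": 0.184, "gripper": 1}, {"x": 0, "y": 0, "z": -12, "rx": 0, "ry": 0, "rz": 0.185, "gripper": 1}, {"x": 0, "y": 0, "z": -12, "rx": 0, "ry": 0, "rz": 0.185, "gripper": 1}, {"x": -48, "y": 30, "z": 0, "rx": 0, "ry": 0, "rz": 0, "gripper": 1}, {"x": -48, "y": 30, "z": 0, "rx": 0, "ry": 0, "rz": 0, "gripper": 1}, {"x": -48, "y": 30, "z": 0, "rx": 0, "ry": 0, "rz": 0, "gripper": 1}, {"x": -48, "y": 30, "z": 0, "rx": 0, "ry": 0, "rz": 0, "gripper": 1}, {"x": -48, "y": 30, "z": 0, "rx": 0, "ry": 0, "rz": 0, "gripper": 1}]}}

```text
clock: 1.65
tcp_pos: [337.6, 406.9, 488.6]
eef_rot: [[-0.0, 1.0, 0.0], [1.0, 0.0, -0.0], [-0.0, 0.0, -1.0]]
wrist_force: [0.7, 0.3, 0.2]
gripper_width: 1.002
grip_force: 0.0
```

Request:
{"name": "apply_moves", "arguments": {"series": [{"x": -55, "y": 9, "z": 0, "rx": 0, "ry": 0, "rz": 0, "gripper": 1}, {"x": -55, "y": 9, "z": 0, "rx": 0, "ry": 0, "rz": 0, "gripper": 1}, {"x": -55, "y": 9, "z": 0, "rx": 0, "ry": 0, "rz": 0, "gripper": 1}, {"x": -55, "y": 9, "z": 0, "rx": 0, "ry": 0, "rz": 0, "gripper": 1}, {"x": -55, "y": 9, "z": 0, "rx": 0, "ry": 0, "rz": 0, "gripper": 1}, {"x": -55, "y": 9, "z": 0, "rx": 0, "ry": 0, "rz": 0, "gripper": 1}, {"x": -55, "y": 9, "z": 0, "rx": 0, "ry": 0, "rz": 0, "gripper": 1}, {"x": -55, "y": 9, "z": 0, "rx": 0, "ry": 0, "rz": 0, "gripper": 1}, {"x": -55, "y": 9, "z": 0, "rx": 0, "ry": 0, "rz": 0, "gripper": 1}, {"x": -55, "y": 9, "z": 0, "rx": 0, "ry": 0, "rz": 0, "gripper": 1}, {"x": -55, "y": 9, "z": 0, "rx": 0, "ry": 0, "rz": 0, "gripper": 1}, {"x": 0, "y": 0, "z": 0, "rx": 0, "ry": 0, "rz": 0, "gripper": 1}]}}

```text
clock: 3.15
tcp_pos: [436.2, -199.3, 487.7]
eef_rot: [[0.004, 1.0, -0.002], [1.0, -0.004, 0.001], [0.001, -0.002, -1.0]]
wrist_force: [1.5, 0.5, -0.6]
gripper_width: 1.0
grip_force: 0.0
```

```bash
cat >> h.py <<'E'
def won(s,u,v,z):
    c=calibration("wrist");T=np.array(c["tool_from_camera"]);R=np.array(s["eef_rot"])
    o=np.array(s["tcp_pos"])+R@T[:3,3];d=R@T[:3,:3]@np.array([(u-c["cx"])/c["fx"],(v-c["cy"])/c["fy"],1]);return o+d*(z-o[2])/d[2]
def wproj(s,p):
    c=calibration("wrist");T=np.array(c["tool_from_camera"]);R=np.array(s["eef_rot"])
    q=np.linalg.inv(T)@np.append(R.T@(np.array(p)-s["tcp_pos"]),1);return q[0]/q[2]*c["fx"]+c["cx"],q[1]/q[2]*c["fy"]+c["cy"]
E
python3 - <<'E'
from h import *
import cv2,json
s=read_state();im=capture("wrist")[:,:,::-1].copy()
cv2.imwrite("pics/w1.png",im);json.dump({k:np.array(s[k]).tolist() for k in("tcp_pos","eef_rot")},open("s1.json","w"))
for p in((446.5,-264,50),(530,-411,20),(514.5,-523,58)): print(wproj(s,p))
cv2.imwrite("pics/w1c.png",cv2.resize(im,None,fx=1.25,fy=1.25))
E
```

```text
(np.float64(327.076326627368), np.float64(217.44544726220735))
(np.float64(375.97993913434294), np.float64(294.1756456615451))
(np.float64(367.6016634427543), np.float64(366.0011760546708))
```

View pics/w1c.png

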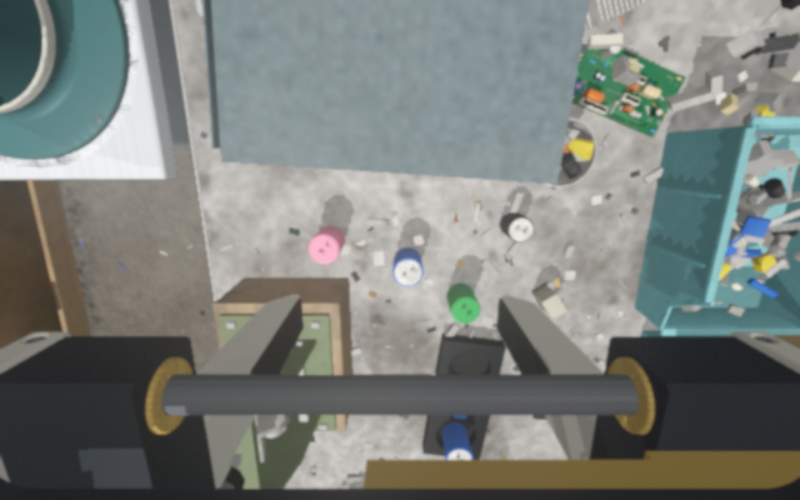

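Request:
{"name": "apply_moves", "arguments": {"series": [{"x": -32, "y": 5, "z": 0, "rx": 0, "ry": 0, "rz": 0, "gripper": 1}, {"x": -32, "y": 5, "z": 0, "rx": 0, "ry": 0, "rz": 0, "gripper": 1}, {"x": 0, "y": 0, "z": 0, "rx": 0, "ry": 0, "rz": 0.15, "gripper": 1}, {"x": 0, "y": 0, "z": 40, "rx": 0, "ry": 0, "rz": 0, "gripper": 1}, {"x": 0, "y": 0, "z": 45, "rx": 0, "ry": 0, "rz": 0, "gripper": 1}, {"x": 0, "y": 0, "z": 45, "rx": 0, "ry": 0, "rz": 0, "gripper": 1}, {"x": 0, "y": 0, "z": 45, "rx": 0, "ry": 0, "rz": 0, "gripper": 1}, {"x": 0, "y": 0, "z": 25, "rx": 0, "ry": 0, "rz": 0, "gripper": 1}, {"x": 0, "y": 0, "z": 0, "rx": 0, "ry": 0, "rz": 0, "gripper": 1}]}}

```text
clock: 4.32
tcp_pos: [446.0, -259.2, 287.5]
eef_rot: [[0.148, 0.989, -0.002], [0.989, -0.148, 0.002], [0.001, -0.002, -1.0]]
wrist_force: [0.6, -0.3, 1.0]
gripper_width: 0.997
grip_force: 0.0
```

```bash
python3 - <<'E'
from h import *
import cv2
s=read_state();im=capture("wrist")[:,:,::-1].copy()
print(s["tcp_pos"],s["eef_rot"].round(3).tolist())
g=s["tcp_pos"]+s["eef_rot"]@[0,0,167];print("grasp axis",g, wproj(s,(446,-263.5,50)))
u,v=wproj(s,(446,-263.5,50));cv2.drawMarker(im,(int(u),int(v)),(0,0,255),0,8,1)
cv2.imwrite("pics/w2.png",im)
E
```

```text
[ 445.96957676 -259.17226172  287.45199892] [[0.148, 0.989, -0.002], [0.989, -0.148, 0.002], [0.001, -0.002, -1.0]]
grasp axis [ 445.60701104 -258.9124395   120.45259462] (np.float64(320.69366997300307), np.float64(226.6950687450692))
```

View pics/w2.png

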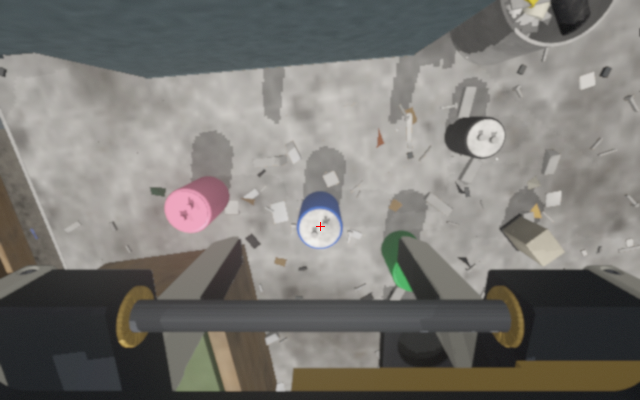

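Request:
{"name": "apply_moves", "arguments": {"series": [{"x": -2.2, "y": 0.5, "z": 0, "rx": 0, "ry": 0, "rz": 0, "gripper": 1}, {"x": -2.3, "y": 0.5, "z": 12.5, "rx": 0, "ry": 0, "rz": 0, "gripper": 1}, {"x": 0, "y": 0, "z": 25, "rx": 0, "ry": 0, "rz": 0, "gripper": 1}, {"x": 0, "y": 0, "z": 25, "rx": 0, "ry": 0, "rz": 0, "gripper": 1}, {"x": 0, "y": 0, "z": 15, "rx": 0, "ry": 0, "rz": 0, "gripper": 1}, {"x": 0, "y": 0, "z": 5, "rx": 0, "ry": 0, "rz": 0, "gripper": 0.6}, {"x": 0, "y": 0, "z": 0, "rx": 0, "ry": 0, "rz": 0, "gripper": 0.45}, {"x": 0, "y": 0, "z": 0, "rx": 0, "ry": 0, "rz": 0, "gripper": 0.45}, {"x": 0, "y": 0, "z": 0, "rx": 0, "ry": 0, "rz": 0, "gripper": 0.45}, {"x": 0, "y": 0, "z": 0, "rx": 0, "ry": 0, "rz": 0, "gripper": 0.45}]}}

```text
clock: 5.62
tcp_pos: [446.4, -265.1, 206.6]
eef_rot: [[0.149, 0.989, 0.0], [0.989, -0.149, -0.0], [-0.0, 0.0, -1.0]]
wrist_force: [-0.2, -0.4, 0.8]
gripper_width: 0.513
grip_force: 0.0
```

Request:
{"name": "apply_moves", "arguments": {"series": [{"x": 1.5, "y": -0.2, "z": 0, "rx": 0, "ry": 0, "rz": 0, "gripper": 0.41}, {"x": 0, "y": 0, "z": 0, "rx": 0, "ry": 0, "rz": 0, "gripper": 0.41}, {"x": 0, "y": 0, "z": 0, "rx": 0, "ry": 0, "rz": 0, "gripper": 0.41}]}}

```text
clock: 6.0
tcp_pos: [446.4, -263.5, 206.3]
eef_rot: [[0.149, 0.989, -0.0], [0.989, -0.149, 0.0], [-0.0, -0.0, -1.0]]
wrist_force: [-1.0, 1.1, 1.1]
gripper_width: 0.409
grip_force: 0.4
```

Request:
{"name": "apply_moves", "arguments": {"series": [{"x": 0, "y": 0, "z": 0, "rx": 0, "ry": 0, "rz": 0, "gripper": 0.39}, {"x": 0, "y": 0, "z": 0, "rx": 0, "ry": 0, "rz": 0, "gripper": 0.39}]}}

```text
clock: 6.25
tcp_pos: [446.4, -263.5, 206.3]
eef_rot: [[0.149, 0.989, -0.0], [0.989, -0.149, -0.0], [-0.0, -0.0, -1.0]]
wrist_force: [-0.5, 0.4, 1.8]
gripper_width: 0.387
grip_force: 0.5
```

Request:
{"name": "apply_moves", "arguments": {"series": [{"x": 0, "y": 0, "z": 0, "rx": 0, "ry": 0, "rz": 0, "gripper": 0.38}, {"x": 0, "y": 0, "z": 0, "rx": 0, "ry": 0, "rz": 0, "gripper": 0.38}]}}

```text
clock: 6.5
tcp_pos: [446.4, -263.5, 206.3]
eef_rot: [[0.149, 0.989, -0.0], [0.989, -0.149, -0.0], [-0.0, -0.0, -1.0]]
wrist_force: [-0.6, -0.7, 0.2]
gripper_width: 0.385
grip_force: 10.4
```

Request:
{"name": "apply_moves", "arguments": {"series": [{"x": 0, "y": 0, "z": -3, "rx": 0, "ry": 0, "rz": 0, "gripper": 0.379}, {"x": 0, "y": 0, "z": -7, "rx": 0, "ry": 0, "rz": 0, "gripper": 0.379}, {"x": 0, "y": 0, "z": -15, "rx": 0, "ry": 0, "rz": 0, "gripper": 0.379}, {"x": 0, "y": 0, "z": -20, "rx": 0, "ry": 0, "rz": 0, "gripper": 0.379}, {"x": 0, "y": 0, "z": -20, "rx": 0, "ry": 0, "rz": 0, "gripper": 0.379}, {"x": 0, "y": 0, "z": -15, "rx": 0, "ry": 0, "rz": 0, "gripper": 0.379}, {"x": 0, "y": 0, "z": -10, "rx": 0, "ry": 0, "rz": 0, "gripper": 0.379}, {"x": 0, "y": 0, "z": 0, "rx": 0, "ry": 0, "rz": 0, "gripper": 0.379}]}}

```text
clock: 7.5
tcp_pos: [446.5, -263.5, 296.9]
eef_rot: [[0.149, 0.989, 0.001], [0.989, -0.149, -0.0], [-0.0, 0.001, -1.0]]
wrist_force: [-0.5, -0.2, -1.5]
gripper_width: 0.383
grip_force: 12.0
```

Request:
{"name": "apply_moves", "arguments": {"series": [{"x": -6.7, "y": 5.2, "z": 0, "rx": 0, "ry": 0, "rz": 0, "gripper": 0.379}, {"x": -13.3, "y": 10.5, "z": 0, "rx": 0, "ry": 0, "rz": 0, "gripper": 0.379}, {"x": -20, "y": 15.7, "z": 0, "rx": 0, "ry": 0, "rz": 0, "gripper": 0.379}, {"x": -26.7, "y": 20.9, "z": 0, "rx": 0, "ry": 0, "rz": 0, "gripper": 0.379}, {"x": -26.7, "y": 20.9, "z": 0, "rx": 0, "ry": 0, "rz": 0, "gripper": 0.379}, {"x": -20, "y": 15.7, "z": 0, "rx": 0, "ry": 0, "rz": 0, "gripper": 0.379}, {"x": -13.3, "y": 10.5, "z": 0, "rx": 0, "ry": 0, "rz": 0, "gripper": 0.379}, {"x": -6.7, "y": 5.2, "z": 0, "rx": 0, "ry": 0, "rz": 0, "gripper": 0.379}, {"x": 0, "y": 0, "z": 0, "rx": 0, "ry": 0, "rz": 0, "gripper": 0.379}]}}

```text
clock: 8.62
tcp_pos: [530.0, -411.2, 296.0]
eef_rot: [[0.15, 0.989, -0.0], [0.989, -0.15, 0.0], [0.0, -0.0, -1.0]]
wrist_force: [0.1, 0.2, -1.0]
gripper_width: 0.384
grip_force: 12.0
```

```bash
python3 - <<'E'
from h import *
import cv2
s=read_state();print(s["tcp_pos"],s["grip_force"])
g=s["tcp_pos"]+s["eef_rot"]@[0,0,167];print(g)
o=[]
for n in("scene","side"):
    im=capture(n)[:,:,::-1].copy();u,v=map(int,proj(n,(530,-411,40)))
    im=cv2.resize(im[v-65:v+65,u-65:u+65],None,fx=3,fy=3,interpolation=cv2.INTER_CUBIC);o.append(im)
    for p in((530,-411,20),(g[0],g[1],g[2]-38)):
        a,b=proj(n,p);cv2.drawMarker(im,(int((a-u+65)*3),int((b-v+65)*3)),(0,0,255),0,12,1)
cv2.imwrite("pics/p3.png",np.hstack(o))
E
```

```text
[ 529.95508778 -411.22015231  295.97277485] 12.020806521177292
[ 529.89600797 -411.16368964  128.97279485]
```

View pics/p3.png

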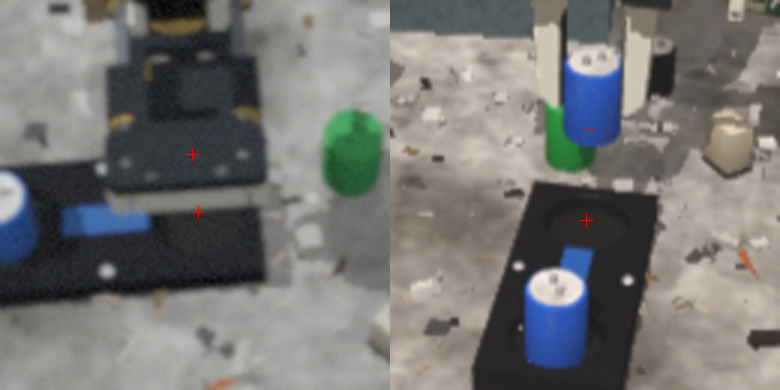

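Request:
{"name": "apply_moves", "arguments": {"series": [{"x": 0, "y": 0, "z": 6, "rx": 0, "ry": 0, "rz": 0, "gripper": 0.379}, {"x": 0, "y": 0, "z": 12, "rx": 0, "ry": 0, "rz": 0, "gripper": 0.379}, {"x": 0, "y": 0, "z": 15, "rx": 0, "ry": 0, "rz": 0, "gripper": 0.379}, {"x": 0, "y": 0, "z": 15, "rx": 0, "ry": 0, "rz": 0, "gripper": 0.379}, {"x": 0, "y": 0, "z": 10, "rx": 0, "ry": 0, "rz": 0, "gripper": 0.379}, {"x": 0, "y": 0, "z": 7, "rx": 0, "ry": 0, "rz": 0, "gripper": 0.379}, {"x": 0, "y": 0, "z": 5, "rx": 0, "ry": 0, "rz": 0, "gripper": 0.379}, {"x": 0, "y": 0, "z": 4, "rx": 0, "ry": 0, "rz": 0, "gripper": 0.379}, {"x": 0, "y": 0, "z": 3, "rx": 0, "ry": 0, "rz": 0, "gripper": 0.379}, {"x": 0, "y": 0, "z": 0, "rx": 0, "ry": 0, "rz": 0, "gripper": 0.379}, {"x": 0, "y": 0, "z": 0, "rx": 0, "ry": 0, "rz": 0, "gripper": 0.379}]}}

```text
clock: 10.1
tcp_pos: [530.0, -411.1, 219.5]
eef_rot: [[0.149, 0.989, 0.0], [0.989, -0.149, -0.0], [-0.0, 0.0, -1.0]]
wrist_force: [0.1, 0.5, -0.3]
gripper_width: 0.384
grip_force: 12.0
```

Expected contact at TCP z ≈ 214.3; creep down.

Request:
{"name": "apply_moves", "arguments": {"series": [{"x": 0, "y": 0, "z": 1, "rx": 0, "ry": 0, "rz": 0, "gripper": 0.379}, {"x": 0, "y": 0, "z": 1, "rx": 0, "ry": 0, "rz": 0, "gripper": 0.379}, {"x": 0, "y": 0, "z": 1, "rx": 0, "ry": 0, "rz": 0, "gripper": 0.379}, {"x": 0, "y": 0, "z": 1, "rx": 0, "ry": 0, "rz": 0, "gripper": 0.379}, {"x": 0, "y": 0, "z": 0, "rx": 0, "ry": 0, "rz": 0, "gripper": 0.379}]}}

```text
clock: 10.72
tcp_pos: [529.9, -411.0, 215.2]
eef_rot: [[0.149, 0.989, -0.0], [0.989, -0.149, 0.0], [0.0, -0.0, -1.0]]
wrist_force: [0.3, -0.2, -2.0]
gripper_width: 0.386
grip_force: 12.0
```

Request:
{"name": "apply_moves", "arguments": {"series": [{"x": 0, "y": 0, "z": 0.5, "rx": 0, "ry": 0, "rz": 0, "gripper": 0.379}, {"x": 0, "y": 0, "z": 0, "rx": 0, "ry": 0, "rz": 0, "gripper": 0.379}]}}

```text
clock: 10.98
tcp_pos: [529.9, -411.1, 214.8]
eef_rot: [[0.149, 0.989, 0.0], [0.989, -0.149, -0.0], [-0.0, 0.0, -1.0]]
wrist_force: [-0.2, -0.7, -0.0]
gripper_width: 0.385
grip_force: 12.0
```

Request:
{"name": "apply_moves", "arguments": {"series": [{"x": 0, "y": 0, "z": 0.4, "rx": 0, "ry": 0, "rz": 0, "gripper": 0.379}, {"x": 0, "y": 0, "z": 0, "rx": 0, "ry": 0, "rz": 0, "gripper": 0.379}]}}

```text
clock: 11.22
tcp_pos: [529.9, -411.1, 214.3]
eef_rot: [[0.149, 0.989, -0.0], [0.989, -0.149, 0.0], [0.0, -0.0, -1.0]]
wrist_force: [-0.3, 0.4, -1.0]
gripper_width: 0.383
grip_force: 12.0
```

Request:
{"name": "apply_moves", "arguments": {"series": [{"x": 0, "y": 0, "z": 0.4, "rx": 0, "ry": 0, "rz": 0, "gripper": 0.379}, {"x": 0, "y": 0, "z": 0, "rx": 0, "ry": 0, "rz": 0, "gripper": 0.379}]}}

```text
clock: 11.48
tcp_pos: [529.9, -411.1, 214.3]
eef_rot: [[0.149, 0.989, 0.0], [0.989, -0.149, -0.0], [-0.0, 0.0, -1.0]]
wrist_force: [-2.3, 1.1, 4.8]
gripper_width: 0.383
grip_force: 12.0
```

Request:
{"name": "apply_moves", "arguments": {"series": [{"x": 0, "y": 0, "z": 0, "rx": 0, "ry": 0, "rz": 0, "gripper": 0.385}, {"x": 0, "y": 0, "z": 0, "rx": 0, "ry": 0, "rz": 0, "gripper": 0.4}, {"x": 0, "y": 0, "z": 0, "rx": 0, "ry": 0, "rz": 0, "gripper": 0.45}, {"x": 0, "y": 0, "z": 0, "rx": 0, "ry": 0, "rz": 0, "gripper": 0.7}, {"x": 0, "y": 0, "z": 0, "rx": 0, "ry": 0, "rz": 0, "gripper": 0.8}, {"x": 0, "y": 0, "z": 0, "rx": 0, "ry": 0, "rz": 0, "gripper": 0.8}, {"x": 0, "y": 0, "z": 0, "rx": 0, "ry": 0, "rz": 0, "gripper": 0.8}, {"x": 0, "y": 0, "z": 0, "rx": 0, "ry": 0, "rz": 0, "gripper": 0.8}]}}

```text
clock: 12.48
tcp_pos: [529.9, -411.0, 214.0]
eef_rot: [[0.149, 0.989, 0.0], [0.989, -0.149, -0.0], [-0.0, 0.0, -1.0]]
wrist_force: [0.4, -0.7, 0.4]
gripper_width: 0.801
grip_force: 0.0
```

Request:
{"name": "apply_moves", "arguments": {"series": [{"x": 0, "y": 0, "z": -5, "rx": 0, "ry": 0, "rz": 0, "gripper": 0.8}, {"x": 0, "y": 0, "z": -15, "rx": 0, "ry": 0, "rz": 0, "gripper": 0.8}, {"x": 0, "y": 0, "z": -25, "rx": 0, "ry": 0, "rz": 0, "gripper": 0.8}, {"x": 0, "y": 0, "z": -30, "rx": 0, "ry": 0, "rz": 0, "gripper": 0.8}, {"x": 0, "y": 0, "z": -30, "rx": 0, "ry": 0, "rz": 0, "gripper": 0.8}, {"x": 0, "y": 0, "z": -30, "rx": 0, "ry": 0, "rz": 0, "gripper": 0.8}, {"x": 0, "y": 0, "z": -15, "rx": 0, "ry": 0, "rz": 0, "gripper": 0.8}, {"x": 0, "y": 0, "z": 0, "rx": 0, "ry": 0, "rz": 0, "gripper": 0.8}]}}

```text
clock: 13.48
tcp_pos: [529.9, -411.0, 365.2]
eef_rot: [[0.149, 0.989, 0.001], [0.989, -0.149, -0.001], [-0.001, 0.002, -1.0]]
wrist_force: [0.4, 0.1, -0.3]
gripper_width: 0.8
grip_force: 0.0
```

```bash
python3 - <<'E'
from h import *
import cv2
im=capture("side")[:,:,::-1];cv2.imwrite("pics/end.png",cv2.resize(im[100:300,250:450],None,fx=2.5,fy=2.5,interpolation=cv2.INTER_CUBIC))
E
```

```text
(no output)
```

View pics/end.png

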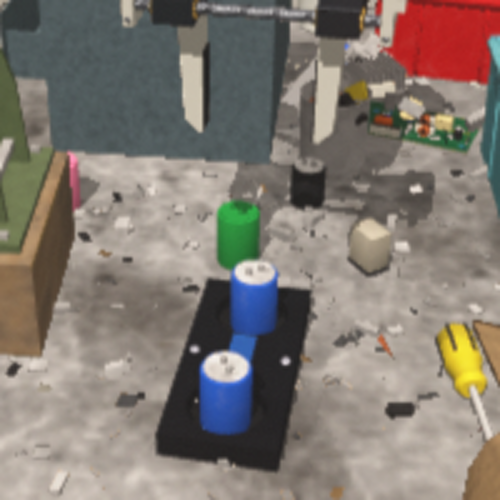

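The can stands upright in the free pocket (crop pixel 254,300). The racked can, black can and green can haven't moved, and the gripper is clear of everything.

```bash
python3 -c "
from workcell import *
print(sign_off())"
```

```text
the job is handed in; nothing more can be done
None
```

The loose blue can now stands upright in the rack's free pocket; it was held at about 12 N, set down with about 5 N of contact, and the job was handed in at about 13.5 s of the 32 s allowed.

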